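# Lock a levelling screw with its jam nut

### The job

The surface plate has been levelled and the single screw on the side facing the robot now has to be locked: push the spanner's open jaw fully home on that screw's hexagon head, flat on the bench with its shank to the left along the front of the plate, so that the plate's foot rim stops it from swinging. With the screw held like that, turn its jam nut clockwise down onto the lug and nip it to about half a newton metre by feel, without over-tightening it and without dragging the screw round off its setting (taking up the spanner's slack, some 15 degrees, is all right). Then draw the spanner off the head, leave it lying flat on the bench clear of the screw, and do not disturb the spirit level, the spray can or the screwdriver.

Things in the scene. Friction and masses are not known exactly. Their poses are not given: they have to be found in the camera images.
- plate: Cast-iron surface plate, 250 x 400 mm, heavy and fixed; origin on the bench under its centre, front face to -x, y along its long side (left), z up. Its top is 60 mm above the bench, its front wall at x = -125 mm. The lug in the middle of the front carries the screw to be locked, at x = -187 mm, y = 0; the two lugs at the back are already locked.
- rim (a point): Middle of the top edge of the plate's front foot rim, which the spanner braces on; axes as the plate's. The rim stands 22 mm out from the wall, 3 to 18 mm above the bench, and runs all 400 mm along the front; its face is 40 mm from the screw's axis.
- lug (a point): Centre of the front lug's top face, the nut's seat, on the screw's axis, 48 mm above the bench; axes as the plate's. The lug is 22 mm in radius about the screw, with its underside 24 mm above the bench.
- head (a point): Front levelling screw, a black M16 hex bolt, head down: centre of the head's underside, on the bench, z up. Head 24 mm across flats, 10 mm high, flats facing this point's +x and -x: the spanner slides on along -y, shank to +y (4 degrees towards the plate; its ring meets the rim after 2 more degrees clockwise; jaw play 5 degrees each way). Stud 16 mm thick, top 78 mm above the bench.
- nut_top (a point): The loose jam nut, steel, 24 mm across flats, 12.5 mm high, 48 to 60.5 mm above the bench: centre of its top face, z up, x square to two flats. It turns 0.7 to 1.5 rad clockwise (from above) at 0.06 N m until its face bites (gap too small to see), then drags the screw along at 0.12 N m while the spanner's slack goes (up to 0.25 rad), then the torque climbs by 2 to 12 N m per rad.
- nut (a joint): Strain of the nut past first contact with the lug, rad: 0 while loose, starts to grow at 0.25 N m, then 1 rad per 24 N m. Tight is above 0.006 (0.4 N m), over-tight above 0.030 (1 N m); when let go it stays, at 0.010 or less. The reading's noise (0.01) is too coarse to tighten by: feel the torque.
- bolt (a joint): How far the levelling screw has turned from its setting, rad, growing clockwise seen from above; 0 at the start. It turns at 0.12 N m when it is not held.
- spanner: Loose steel 24 mm combination spanner, 0.26 kg, flat on the bench; origin at the open jaw's middle, underside, z up, mouth to +x, shank to -x. Jaw 25.2 mm wide, flared at the tips 14 mm ahead of the origin, 51 mm wide outside; fully home when the origin is at 'head'. Shank 18 mm wide, 50 to 170 mm behind the origin; ring end 38 mm across, centred 187 mm behind. Jaw and shank 10 mm thick.
- level: Spirit level, 150 x 40 x 39 mm, 0.9 kg, loose on the plate; origin under its centre, x along its length. To be left alone.
- can: Spray can, 58 mm thick, 170 mm high, standing loose on the bench to the right; origin under its centre. To be left alone.
- screwdriver: Screwdriver with an orange handle lying loose on the bench, right of the work; origin under its middle, handle to -x. To be left alone.
There are look-alikes about, which are no part of the job. Several things have the shape of the spanner; the one meant has the colours described above.

How it is judged (in metres and radians):
On the way, in this order (a step that is already met when the one before it is completed fails the run):
1. the spanner's open jaw is fully home on the hexagon head of the front screw, lying flat (horizontal distance between spanner and head below 0.005 m and height (world z) of spanner below 0.005 m and angle between spanner's own z axis and vertical below 0.1 rad), for 0.2 s.
2. with the spanner still on the head, the jam nut is nipped tight on the lug (value of joint nut above 0.006 rad and horizontal distance between spanner and head below 0.007 m), for 0.2 s.
At the end, for the whole second after the job is handed in: The jam nut is still tight (strain above 0.004 rad), the screw within 0.45 rad (26 degrees) of its setting, and the spanner off the head: jaw middle over 40 mm from the screw's axis, flat on the bench (origin under 6 mm high, tilt under 0.1 rad) and at rest (value of joint nut above 0.004 rad and value of joint bolt between -0.45 and 0.45 rad and horizontal distance between spanner and head above 0.04 m and height (world z) of spanner below 0.006 m and angle between spanner's own z axis and vertical below 0.1 rad and linear speed of spanner below 0.02 m/s); the robot touches nothing.
It fails at once if the jam nut is over-tightened, past about 1 N m (value of joint nut above 0.03 rad).
It fails at once if the levelling screw is turned off its setting by more than 0.45 rad (26 degrees) (value of joint bolt above 0.45 rad or value of joint bolt below -0.45 rad).
It fails at once if the spirit level is shifted by more than 10 mm (distance of level from where it was at the start of the episode above 0.01 m).
It fails at once if the spray can or the screwdriver is shifted by more than 30 mm (distance of any of can, screwdriver from where it was at the start of the episode above 0.03 m).
It also fails if it takes over 64 s, if anything falls off the work surface, if the arm or the gripper's body presses on something with over 40 N, if the wrist force passes 120 N, or if a joint passes its speed limit or range.

### The arm

A 6-joint arm with a two-finger parallel gripper is mounted at the origin on the work surface. World frame = base frame: x ahead of the robot, y to its left, z up, the work surface at z = 0. Lengths are in m, angles in degrees, forces in N, time in s.
With the tool pointing down it reaches from about 0.25 to 0.725 m from the base axis. Payload 9.7 kg.
Tool frame: the origin (TCP) lies at the very end of the fingers, on their centre line; the grasp point (between the pads) lies grasp_offset behind it (grasp_offset is the distance from the TCP to the grasp point, in m); z points along the fingers, y is the line along which they close (so a half turn about z gives the same grasp; the last joint's range is limited). The gripper opens to 85 mm and grips with 20 to 120 N. Pads are 22 mm wide; open, the fingers measure 114 mm over their backs; the gripper's body (76 mm by 85 mm) begins 54 mm behind the grasp point. The pads swing forward as they close: fully open they stand 13 mm farther back than shut.
Start: joints at [-71.104, 4.979, 10.078, 95.1, 0, 90], TCP at [0.178, -0.52, 0.231] pointing down, gripper open.
Joint ranges: [-179.16, 179.16], [-48.56, 103.87], [-65.8, 70.77], [-126.05, 130.52], [-82.76, 87.17], [-180, 180]. Speed limits (degrees/s): [127.2, 127.2, 147.25, 180, 180, 180].

### API

Orientations are given as [roll, pitch, yaw] about the fixed x, y, z axes, in that order (R = Rz(yaw) Ry(pitch) Rx(roll)).
In Python, from workcell import get_obs, camera, calibration, job_done, recognise, cut_out, mark_of, grasp_offset gives the robot as it stands.
- The arm moves only by the tool servo_tool, never from a script. Its argument "moves" is a list of rows, each a list of 3 entries, a list of its own where there are three numbers: the turn, a rotation vector about the tool's x, y, z in degrees, then the shift along the tool's x, y, z in m, then the opening in per cent of the stroke, from 0 (shut) to 100 (fully open). In form: [[[ax, ay, az], [x, y, z], claw], ...]. A call has 1 to 12 rows; each row shifts and turns the commanded pose from where the row before left it, along the tool's axes as they then stand; what a row does not reach is not made up. A row lasts 1/10 s, in which the tool goes at most 50 mm and 8.59 degrees, less where a joint would pass 70% of its speed; a pose out of reach is approached as far as the arm can. A call is refused whole if a number of a shift passes 0.05 or a number of a turn 8.59, either way. A call with a gripper value outside its range is refused whole. The fingers move at their own pace and stop on an object; "force" is the grip in N (left out, the last holds). Time passes only in rows, so rows that do not move let the fingers close. It gives the time, the measured TCP pose, the force, the opening and the grip force at its end, in the units of the state.
- get_obs(): the state, without advancing time (a new reading comes with each control period).
- camera(name): name is "scene" or "top" or "wrist"; returns (picture, depth): 400x640x3 uint8, red, green, blue; 400x640 float32, m along the optical axis (not along the pixel's ray), 0 where there is no reading.
- calibration(name): a dict with "camera_matrix" (3x3 intrinsics, pixels), "dist" ([k1, k2, p1, p2, k3] as OpenCV has them; the pictures are not rectified), "R" (3x3) and "t" (3): a world point X has camera coordinates R X + t. Camera axes: x right, y down, z forward; pixel columns grow to the right and rows downward; lengths in m; the calibration is good to about 2 mm. A picture is of the moment at which its call begins: read the wrist's pose just before it. calibration takes no time and is no camera call; for the wrist camera it gives the pose at the moment of the call.
- job_done(): hands the job in; it is judged then, once.
Trained networks look in the newest picture that a camera, given by its name, has taken for a name from the list of things; names that differ only in an ending like _2 or _b are one class to them, and where a whole thing is asked for, a point or a joint stands for the part that bears it (a point fixed in the world has none). Each returns a list of dicts, best first, with "score" (0 to 1); they miss things now and then, are a little off and sometimes report something else, mostly with a low value. They report only what shows in the picture. A call takes as long as a camera call. They do not tell look-alikes from the thing itself.
- recognise(name, camera): "xyz" ([x, y, z] in m, in the coordinates of the camera as it stood for that picture, good to about 4 mm: the middle of the surface that is visible of it).
- cut_out(name, camera): "mask" (400x640 bool, what is visible of it).
- mark_of(name, camera): "xyz" ([x, y, z] in m, in the coordinates of the camera as it stood for that picture, good to about 4 mm: a listed point, or the origin of a listed thing).
The state is a dict: "time": time; "q": joint angles; "qd": joint speeds; "joint_efforts": joint torques, N m; "ee_pos": TCP position; "tcp_rot": TCP orientation; "wrist_force": force on the tool from outside, world axes, zero at the start; "torque": the same for the moment, N m; "opening": finger opening in m; "grasp_force": force on a finger pad.
Only numpy, scipy, OpenCV 4.12 (cv2) and the standard library are available. Lean on these libraries where they do the work, as an engineer would, in place of code of your own. Each camera call takes 0.05 s, during which the arm holds its last target. There are 200 camera calls.

## Working session

There is one attempt and no reset: what is moved stays moved. The work goes in short steps, Python scripts to look and compute and a tool call to move; the robot and the scene stay as the last step left them, time stands still between calls to the robot, and variables do not carry over. Pictures are saved under pics/ and viewed, at most 10 in all, crops included, and the job is handed in when it is done.

Besides the shell and the picture viewer there is one more tool, called after "Request:" as name(argument=value, ...), one argument or row to a line, values as JSON. servo_tool: Moves the arm, as the interface text tells. Its arguments: {"type":"object","properties":{"moves":{"type":"array"},"force":{"type":"number"}},"required":["moves"]}

```bash
ls; mkdir -p pics; cat > h.py <<'E'
import numpy as np, cv2
from workcell import *
def save(im,n,crop=None,s=1):
    if crop: a,b,c,d=crop; im=im[b:d,a:c]
    im=cv2.resize(im,None,fx=s,fy=s,interpolation=cv2.INTER_CUBIC)
    cv2.imwrite('pics/'+n,im[:,:,::-1])
def toworld(x,cal): return np.array(cal['R']).T@(np.array(x)-np.array(cal['t']))
def pix(X,cal):
    r,_=cv2.Rodrigues(np.array(cal['R'])); p,_=cv2.projectPoints(np.array(X,float).reshape(-1,3),r,np.array(cal['t'],float),np.array(cal['camera_matrix']),np.array(cal['dist'],float)); return p[:,0]
def ray(uv,cal,z):
    p=cv2.undistortPoints(np.array(uv,float).reshape(-1,1,2),np.array(cal['camera_matrix']),np.array(cal['dist'],float))[:,0]
    R=np.array(cal['R']);c=-R.T@np.array(cal['t']); d=np.c_[p,np.ones(len(p))]@R
    return c+d*((z-c[2])/d[:,2])[:,None]
E
python3 - <<'E'
from h import *
o=get_obs();print(o,grasp_offset)
ims=[]
for n in ['scene','top']:
    im,d=camera(n);cal=calibration(n);ims.append(im);np.save('/tmp/'+n,d)
    save(im,n+'1.png')
    for k in ['plate','rim','lug','head','nut_top','spanner','level','can','screwdriver']:
        for m in mark_of(k,n)[:4]: print(n,k,round(m['score'],2),toworld(m['xyz'],cal).round(3),pix(toworld(m['xyz'],cal),cal).round(0))
E
```

```text
pics
{'time': 0.0, 'q': array([-7.11045283e+01,  5.01034290e+00,  1.00331185e+01,  9.50970540e+01,
        1.00553607e-03,  9.00005321e+01]), 'qd': array([ 0.0211142 ,  0.06529188, -0.03898128,  0.07085441,  0.09407397,
        0.08206034]), 'joint_efforts': array([ 1.40162065e-04, -5.20394683e+01,  4.64800787e+01,  1.64504122e-02,
        2.79044990e-06,  9.65467599e-07]), 'ee_pos': array([ 0.17804704, -0.52015155,  0.23057835]), 'tcp_rot': array([-1.79925722e+02, -1.00484542e-03,  1.88949383e+01]), 'wrist_force': array([-0.07012827, -0.17801022,  0.40514449]), 'torque': array([-0.01495903,  0.04841049,  0.01373838]), 'grasp_force': 0.0, 'opening': 0.0855574590696005} 0.0187
scene plate 0.96 [ 0.711 -0.083 -0.005] [[316. 291.]]
scene rim 0.9 [ 0.564 -0.094  0.02 ] [[273. 261.]]
scene lug 0.83 [ 0.526 -0.098  0.052] [[261. 246.]]
scene head 0.43 [ 0.523 -0.096  0.   ] [[262. 259.]]
scene nut_top 0.57 [ 0.525 -0.094  0.06 ] [[262. 243.]]
scene spanner 0.89 [0.645 0.185 0.006] [[356. 228.]]
scene spanner 0.8 [0.281 0.16  0.002] [[267. 189.]]
scene spanner 0.72 [0.435 0.688 0.003] [[385
[... 413 characters left out ...]
 [[389. 197.]]
top nut_top 0.55 [ 0.523 -0.101  0.063] [[389. 197.]]
top nut_top 0.27 [ 0.445  0.187 -0.003] [[308. 219.]]
top spanner 0.81 [ 0.277  0.159 -0.004] [[314. 266.]]
top spanner 0.79 [ 0.434  0.684 -0.001] [[172. 218.]]
top spanner 0.62 [0.639 0.184 0.001] [[310. 166.]]
top spanner 0.54 [0.442 0.186 0.   ] [[308. 220.]]
top level 0.73 [ 0.673 -0.08   0.061] [[383. 156.]]
top can 0.87 [ 0.419 -0.36  -0.001] [[456. 229.]]
top can 0.64 [ 0.525 -0.096  0.046] [[387. 197.]]
top can 0.52 [ 0.712 -0.094 -0.001] [[385. 149.]]
top can 0.21 [ 0.311 -0.229  0.002] [[421. 258.]]
top screwdriver 0.67 [ 0.307 -0.23   0.002] [[421. 259.]]
top screwdriver 0.44 [ 0.442  0.186 -0.002] [[308. 220.]]
```

```bash
python3 - <<'E'
from h import *
a=cv2.imread('pics/scene1.png');b=cv2.imread('pics/top1.png')
cv2.imwrite('pics/both.png',np.vstack([cv2.resize(a[120:340,80:480],(800,440))[:300*2],cv2.resize(b[130:290,130:490],(800,356))])[:796] if 0 else np.vstack([cv2.resize(a[120:330,80:480],(600,315)),cv2.resize(b[130:300,150:490],(600,285))]))
E
```

```text
(no output)
```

View pics/both.png

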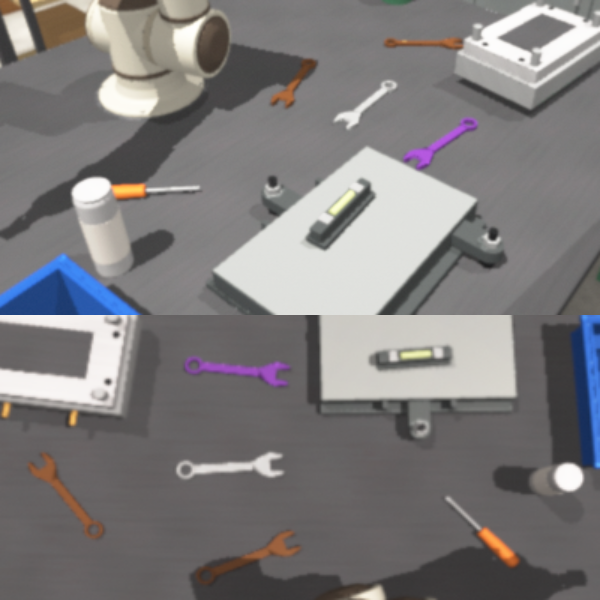

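The candidates are silver (308,220), purple (310,166), brown (314,266) and brown (172,218), all in top-image pixels. The silver steel one at (308,220) matches the description. I'll move over it for the close check with the wrist camera.

Request:
servo_tool(
  moves=[
    [[0, 0, 0], [0.0256, -0.0335, -0.003], 60],
    [[0, 0, 0], [0.0256, -0.0335, -0.003], 60],
    [[0, 0, 0], [0.0256, -0.0335, -0.003], 60],
    [[0, 0, 0], [0.0256, -0.0335, -0.003], 60],
    [[0, 0, 0], [0.0256, -0.0335, -0.003], 60],
    [[0, 0, 0], [0.0256, -0.0335, -0.003], 60],
    [[0, 0, 0], [0.0256, -0.0335, -0.003], 60],
    [[0, 0, 0], [0.0256, -0.0335, -0.003], 60],
    [[0, 0, 0], [0.0256, -0.0335, -0.003], 60],
    [[0, 0, 0], [0.0256, -0.0335, -0.003], 60],
  ],
)

```text
time: 2.0
ee_pos: [0.3119, -0.1189, 0.2617]
tcp_rot: [180.0, -0.1, 18.9]
wrist_force: [1.4, -0.8, -0.3]
opening: 0.051
grasp_force: 0.0
```

Request:
servo_tool(
  moves=[
    [[0, 0, 0], [0.0256, -0.0335, -0.003], 60],
    [[0, 0, 0], [0.0256, -0.0335, -0.003], 60],
    [[0, 0, 0], [0.0256, -0.0335, -0.003], 60],
    [[0, 0, 0], [0.0256, -0.0335, -0.003], 60],
    [[0, 0, 0], [0.0256, -0.0335, -0.003], 60],
    [[0, 0, 0], [0.0256, -0.0335, -0.003], 60],
    [[0, 0, 0], [0.0256, -0.0335, -0.003], 60],
    [[0, 0, 0], [0.0256, -0.0335, -0.003], 60],
    [[0, 0, 0], [0.0256, -0.0335, -0.003], 60],
    [[0, 0, 0], [0.0256, -0.0335, -0.003], 60],
  ],
)

```text
time: 3.0
ee_pos: [0.4657, 0.2217, 0.2936]
tcp_rot: [-177.2, 0.0, 24.0]
wrist_force: [0.7, -0.1, 0.6]
opening: 0.0514
grasp_force: 0.0
```

Request:
servo_tool(
  moves=[
    [[0, 0, -8], [0, 0, 0], 60],
    [[0, 0, -8], [0, 0, 0], 60],
    [[0, 0, -8], [0, 0, 0], 60],
    [[0, 0, -8], [0, 0, 0], 60],
    [[0, 0, -8], [0, 0, 0], 60],
    [[0, 0, -8], [0, 0, 0], 60],
    [[0, 0, -8], [0, 0, 0], 60],
    [[0, 0, -8], [0, 0, 0], 60],
    [[0, 0, -7.1], [0, 0, 0], 60],
    [[0, 0, 0], [0, 0, 0], 60],
    [[0, 0, 0], [0, 0, 0], 60],
  ],
)

```text
time: 4.1
ee_pos: [0.4651, 0.2205, 0.2935]
tcp_rot: [-179.1, -2.6, 94.8]
wrist_force: [0.0, 0.1, 0.1]
opening: 0.0515
grasp_force: 0.0
```

```bash
python3 - <<'E'
from h import *
o=get_obs();print(o['time'],o['q'].round(1),o['ee_pos'].round(4),o['tcp_rot'].round(2))
im,d=camera('wrist');cal=calibration('wrist');save(im,'w1.png');np.save('/tmp/w',d)
print('cam',(-np.array(cal['R']).T@cal['t']).round(3))
for m in mark_of('spanner','wrist'): 
  w=toworld(m['xyz'],cal);print(m['score'],w.round(4),pix(w,cal))
for c in cut_out('spanner','wrist'):
  m=c['mask'];ys,xs=np.nonzero(m);W=ray(np.c_[xs,ys],cal,0.01)[:,:2]
  mu=W.mean(0);u=np.linalg.svd(W-mu,full_matrices=False)[2][0];print(c['score'],len(xs),mu,u,np.degrees(np.arctan2(u[1],u[0])),((W-mu)@u).min(),((W-mu)@u).max(),im[m].mean(0))
E
```

```text
4.1 [ 23.8   2.   13.9 102.    2.8 109.1] [0.4651 0.2205 0.2935] [-179.06   -2.62   94.76]
cam [0.462 0.285 0.439]
0.91 [0.6426 0.1844 0.0008] [[441.98173615 201.60766093]]
0.9 [ 0.4395  0.192  -0.0014] [[301.45642874 183.99917859]]
0.9 [0.2803 0.1586 0.0018] [[190.3162175  197.60773034]]
0.95 3070 [0.64787978 0.27656303] [-0.09265942 -0.99569786] -95.31661996576874 -0.11431909364404187 0.10620125612243511 [175.14201954  69.18045603 209.89771987]
0.77 2612 [0.43654309 0.28045967] [ 0.09249449 -0.9957132 ] -84.69287061028176 -0.11633729714937313 0.10184104494196873 [235.70558959 235.31891271 234.78101072]
0.57 2971 [0.24378485 0.24164061] [ 0.40000993 -0.9165108 ] -66.42120050053654 -0.11415048099338622 0.1050947888095502 [151.78424773  81.87142376  31.8522383 ]
```

View pics/w1.png

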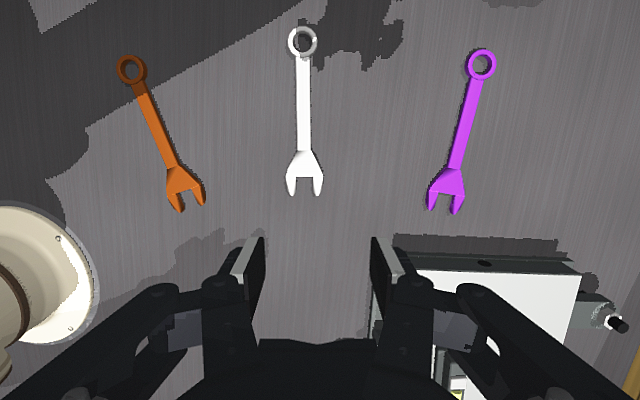

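The crop confirms the silver spanner at pixels (302,40) to (304,190). The purple (465,130) and brown (160,130) ones are look-alikes. Next I'll grasp the shank.

```bash
cat >> h.py <<'E'
from scipy.spatial.transform import Rotation as Ro
def go(pos,yaw):
    o=get_obs();R=Ro.from_euler('xyz',o['tcp_rot'],degrees=True);D=Ro.from_euler('xyz',[180,0,yaw],degrees=True)
    print('turn',(R.inv()*D).as_rotvec(degrees=True).round(2),'then shift',D.inv().apply(np.array(pos)-o['ee_pos']).round(4))
E
python3 -c "
from h import *
go([.4353,.2926,.06],95.3)"
```

```text
turn [-0.92 -2.62 -0.44] then shift [ 0.0745 -0.023   0.2336]
```

Request:
servo_tool(
  moves=[
    [[-0.9, -2.6, -0.4], [0, 0, 0], 50],
    [[0, 0, 0], [0.0125, -0.0038, 0.039], 50],
    [[0, 0, 0], [0.0125, -0.0038, 0.039], 50],
    [[0, 0, 0], [0.0125, -0.0038, 0.039], 50],
    [[0, 0, 0], [0.0125, -0.0038, 0.039], 50],
    [[0, 0, 0], [0.0125, -0.0038, 0.039], 50],
    [[0, 0, 0], [0.0125, -0.0038, 0.039], 50],
    [[0, 0, 0], [0, 0, 0], 50],
    [[0, 0, 0], [0, 0, 0], 50],
  ],
)

```text
time: 5.15
ee_pos: [0.4351, 0.293, 0.0601]
tcp_rot: [-179.9, 0.0, 95.4]
wrist_force: [1.0, -0.1, 0.7]
opening: 0.0428
grasp_force: 0.0
```

```bash
python3 - <<'E'
from h import *
go([.4353,.2926,.003],95.3)
im,d=camera('wrist');cal=calibration('wrist');save(im,'w2.png')
for c in cut_out('spanner','wrist'):
  m=c['mask'];ys,xs=np.nonzero(m);W=ray(np.c_[xs,ys],cal,0.01)[:,:2]
  mu=W.mean(0);u=np.linalg.svd(W-mu,full_matrices=False)[2][0];print(c['score'],len(xs),mu,u,np.degrees(np.arctan2(u[1],u[0])),((W-mu)@u).min(),((W-mu)@u).max(),im[m].mean(0))
E
```

```text
turn [-0.06  0.01  0.08] then shift [-0.0004  0.0002  0.0571]
0.86 5931 [0.24932295 0.23759905] [ 0.33999293 -0.94042799] -70.12355648861991 -0.09423575336818985 0.07055019420763116 [142.67223065  75.49452032  27.05142472]
0.84 6246 [0.64628413 0.25621008] [ 0.0108206  -0.99994146] -89.38001346933615 -0.11021395176769407 0.07529842578033749 [144.75072046  53.11847582 180.56740314]
0.71 9788 [0.43599946 0.29685149] [ 0.08555411 -0.99633353] -85.0921110642552 -0.10091179647912568 0.10171236294826344 [213.64221496 213.06497752 212.17940335]
```

View pics/w2.png

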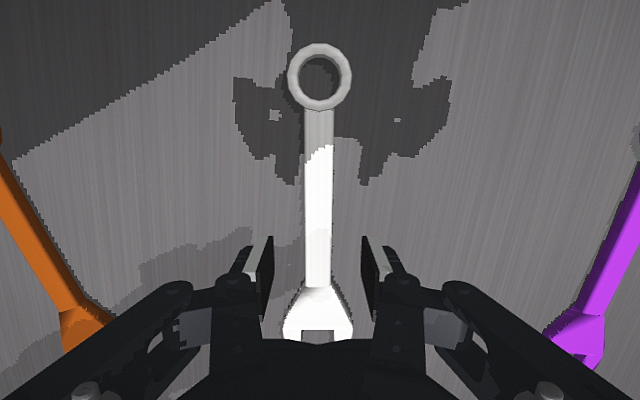

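The shank at (318,200) is centred between the pads at (270,270) and (370,270). I'll descend and grip.

Request:
servo_tool(
  moves=[
    [[0, 0, 0], [0, 0, 0.02], 50],
    [[0, 0, 0], [0, 0, 0.02], 50],
    [[0, 0, 0], [0, 0, 0.01], 50],
    [[0, 0, 0], [0, 0, 0.004], 50],
    [[0, 0, 0], [0, 0, 0], 50],
    [[0, 0, 0], [0, 0, 0], 0],
    [[0, 0, 0], [0, 0, 0], 0],
    [[0, 0, 0], [0, 0, 0], 0],
    [[0, 0, 0], [0, 0, 0], 0],
    [[0, 0, 0], [0, 0, 0], 0],
  ],
  force=60,
)

```text
time: 6.25
ee_pos: [0.4358, 0.2936, 0.0069]
tcp_rot: [179.9, -0.1, 95.4]
wrist_force: [-1.4, -0.7, 4.8]
opening: 0.0152
grasp_force: 58.5
```

Request:
servo_tool(
  moves=[
    [[0, 0, 0], [0, 0, -0.01], 0],
    [[0, 0, 0], [0, 0, -0.03], 0],
    [[0, 0, 0], [0, 0, -0.04], 0],
    [[0, 0, 0], [0, 0, -0.04], 0],
    [[0, 0, 0], [0, 0, -0.04], 0],
    [[0, 0, 0], [0, 0, -0.03], 0],
    [[0, 0, 0], [0, 0, 0], 0],
  ],
)

```text
time: 6.95
ee_pos: [0.4366, 0.294, 0.201]
tcp_rot: [179.6, -0.2, 95.4]
wrist_force: [-0.7, -0.3, -2.1]
opening: 0.0147
grasp_force: 58.9
```

Request:
servo_tool(
  moves=[
    [[0, 0, 0], [-0.02, -0.0025, 0], 0],
    [[0, 0, 0], [-0.04, -0.0025, 0], 0],
    [[0, 0, 0], [-0.042, -0.0025, 0], 0],
    [[0, 0, 0], [-0.042, -0.0025, 0], 0],
    [[0, 0, 0], [-0.042, -0.0025, 0], 0],
    [[0, 0, 0], [-0.042, -0.0025, 0], 0],
    [[0, 0, 0], [-0.042, -0.0025, 0], 0],
    [[0, 0, 0], [-0.042, -0.0025, 0], 0],
    [[0, 0, 0], [-0.042, -0.0025, 0], 0],
    [[0, 0, 0], [-0.042, -0.0025, 0], 0],
    [[0, 0, 0], [-0.042, -0.0025, 0], 0],
    [[0, 0, 0], [-0.02, -0.0025, 0], 0],
  ],
)

```text
time: 8.15
ee_pos: [0.4478, -0.1684, 0.1946]
tcp_rot: [-179.9, -0.0, 95.3]
wrist_force: [0.4, 1.1, -1.7]
opening: 0.0148
grasp_force: 58.9
```

Request:
servo_tool(
  moves=[
    [[0, 0, 0], [0, 0, 0], 0],
    [[0, 0, 0], [0, 0, 0], 0],
  ],
)

```text
time: 8.35
ee_pos: [0.448, -0.1657, 0.1948]
tcp_rot: [-179.9, -0.1, 95.3]
wrist_force: [-0.2, -0.5, -2.3]
opening: 0.015
grasp_force: 58.9
```

```bash
python3 - <<'E'
from h import *
o=get_obs();print(o['ee_pos'],o['tcp_rot'],o['wrist_force'],o['torque'],o['opening'])
im,d=camera('wrist');cal=calibration('wrist');save(im,'w3.png');np.save('/tmp/w3',d);import pickle;pickle.dump(cal,open('/tmp/cal3','wb'));np.save('/tmp/w3im',im)
for k in ['rim','lug','head','nut_top','plate','spanner','screwdriver']:
  for m in mark_of(k,'wrist')[:3]: print(k,m['score'],toworld(m['xyz'],cal).round(4),pix(toworld(m['xyz'],cal),cal).round(0))
E
```

```text
[ 0.4480413  -0.16573858  0.19478484] [-1.79922636e+02 -6.87856073e-02  9.53168598e+01] [-0.17604962 -0.53863282 -2.34496574] [ 0.03792816 -0.02077274  0.00164166] 0.015016327701135743
rim 0.62 [ 0.5634 -0.0997  0.0158] [[438. 121.]]
lug 0.81 [ 0.5229 -0.0977  0.0458] [[407. 116.]]
lug 0.24 [ 0.526  -0.1005  0.0589] [[414. 121.]]
nut_top 0.79 [ 0.5277 -0.0989  0.0579] [[416. 119.]]
plate 0.71 [ 0.5668 -0.0958  0.0195] [[444. 118.]]
plate 0.7 [ 0.7093 -0.0871  0.0013] [[568. 123.]]
screwdriver 0.82 [ 0.3131 -0.2293  0.0016] [[195. 216.]]
screwdriver 0.71 [ 0.6731 -0.08    0.0618] [[584. 115.]]
```

View pics/w3.png

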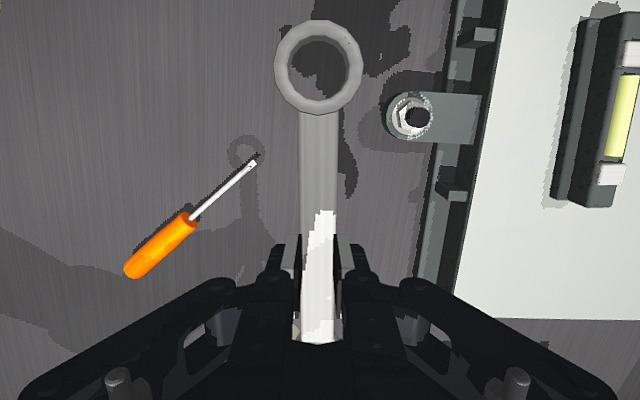

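The scene shows the screw at (415,117), the plate's front edge running from (508,0) to (455,318), and the ring at (318,67). I'll work out the precise positions from these.

```bash
python3 - <<'E'
from h import *
import pickle
cal=pickle.load(open('/tmp/cal3','rb'));im=np.load('/tmp/w3im.npy');d=np.load('/tmp/w3.npy')
g=cv2.cvtColor(im,cv2.COLOR_RGB2GRAY).astype(float)
# plate edge
P=[]
for r in list(range(20,75,5))+list(range(200,310,5)):
    row=g[r,440:530]; e=np.diff(cv2.GaussianBlur(row[None],(5,1),0)[0]); k=e.argmax(); P.append((440+k+.5,r))
W=ray(P,cal,.06)[:,:2]
for _ in range(3):
    f=np.polyfit(W[:,1],W[:,0],1);res=W[:,0]-np.polyval(f,W[:,1]);W=W[abs(res)<max(2*np.median(abs(res)),5e-4)]
print('edge slope deg',np.degrees(np.arctan(f[0])),'x at y=-.098',np.polyval(f,-.098),len(W),abs(res).max())
# depth points
K=np.array(cal['camera_matrix']);ys,xs=np.mgrid[0:400,0:640]
n=cv2.undistortPoints(np.stack([xs,ys],-1).reshape(-1,1,2).astype(float),K,np.array(cal['dist']))[:,0]
X=(np.c_[n,np.ones(len(n))]*d.reshape(-1,1)-cal['t'])@np.array(cal['R']);X=X.reshape(400,640,3)
def circ(m,z,nm):
    uv=np.c_[xs[m],ys[m]];w=ray(uv,cal,z)[:,:2].astype(np.float32)
    c,r=cv2.minEnclosingCircle((w*1000).astype(np.float32));print(nm,m.sum(),w.mean(0).round(4),np.array(c)/1000,r)
roi=(xs>375)&(xs<450)&(ys>80)&(ys<160)
Z=X[...,2]
circ(roi&(Z>.070)&(Z<.085),.078,'stud')
circ(roi&(Z>.055)&(Z<.066),.0605,'nut')
print(np.histogram(Z[roi],np.arange(-.01,.1,.01)))
rr=(xs>260)&(xs<375)&(ys>10)&(ys<230)&(Z>.15)
print('spanner z',np.median(Z[rr&(ys<115)]),np.median(Z[rr&(ys>130)&(ys<200)]))
zr=np.median(Z[rr&(ys<110)]);circ(rr&(ys<113),zr,'ring')
for a,b in((130,145),(180,195)):
    m=rr&(ys>=a)&(ys<b);w=ray(np.c_[xs[m],ys[m]],cal,np.median(Z[m]))[:,:2];print('shank',w.mean(0),np.ptp(w[:,0]))
# hexes
save(im,'nut.png',(370,70,470,165),8)
E
```

```text
edge slope deg -2.384542341798626 x at y=-.098 0.5886957805484718 30 0.0003953242536205437
stud 387 [ 0.5232 -0.0968] [ 0.5230907 -0.0969355] 9.316222190856934
nut 358 [ 0.5194 -0.0964] [ 0.52342993 -0.09677586] 14.112587928771973
(array([ 906, 1416,  355,   40,   90, 2183,  131,  307,  386,    1]), array([-0.01,  0.  ,  0.01,  0.02,  0.03,  0.04,  0.05,  0.06,  0.07,
        0.08,  0.09]))
spanner z 0.20014978605445266 0.19823852524243965
ring 4210 [ 0.44   -0.0793] [ 0.44170169 -0.07763845] 26.14395523071289
shank [ 0.44290803 -0.10849455] 0.025992933156110176
shank [ 0.4449807  -0.13106289] 0.0372193114158787
```

View pics/nut.png

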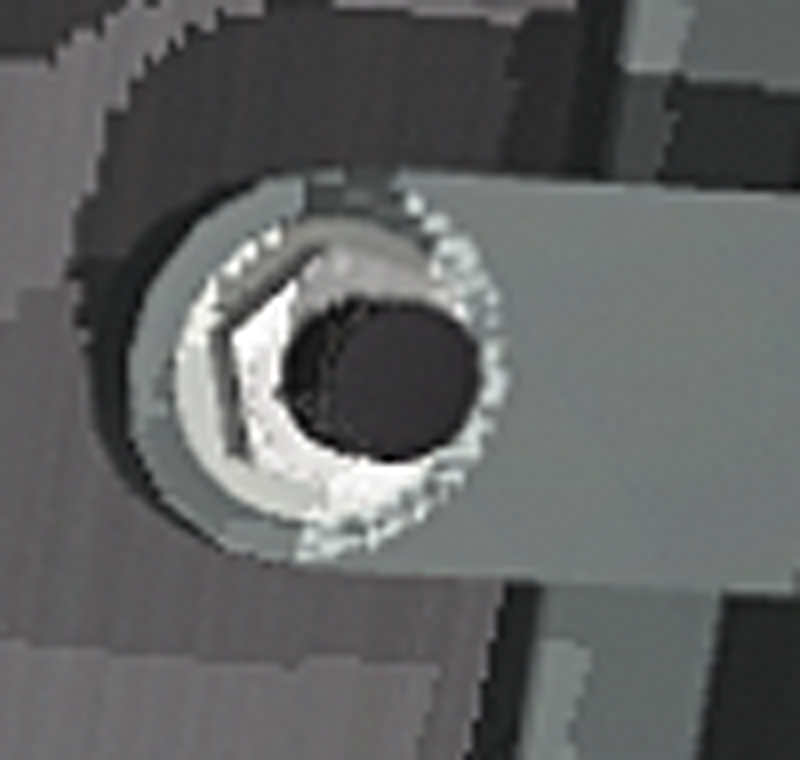

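```bash
python3 - <<'E'
from h import *
import pickle
cal=pickle.load(open('/tmp/cal3','rb'));im=np.load('/tmp/w3im.npy')
w=ray([(318,19),(318,114)],cal,.2)[:,:2];a=(w-[.44804,-.16574])@[-.0924,.9957];print('ring ext',a, 'origin ahead', .206-a[0],.187-a.mean())
go([.5286,.0516,.05],88.4)
E
```

```text
ring ext [0.1040781  0.06733396] origin ahead 0.10192189888615365 0.10129396846793451
turn [-0.01 -0.02  7.04] then shift [0.2189 0.074  0.1455]
```

Request:
servo_tool(
  moves=[
    [[0, 0, 3.5], [0, 0, 0], 0],
    [[0, 0, 3.5], [0, 0, 0], 0],
    [[0, 0, 0], [0.037, 0.0123, 0], 0],
    [[0, 0, 0], [0.037, 0.0123, 0], 0],
    [[0, 0, 0], [0.037, 0.0123, 0], 0],
    [[0, 0, 0], [0.037, 0.0123, 0], 0],
    [[0, 0, 0], [0.037, 0.0123, 0], 0],
    [[0, 0, 0], [0.037, 0.0123, 0], 0],
    [[0, 0, 0], [0, 0, 0.03], 0],
    [[0, 0, 0], [0, 0, 0.04], 0],
    [[0, 0, 0], [0, 0, 0.04], 0],
    [[0, 0, 0], [0, 0, 0.03], 0],
  ],
)

```text
time: 9.95
ee_pos: [0.5275, 0.0546, 0.0529]
tcp_rot: [-179.9, -0.0, 88.4]
wrist_force: [-0.0, 0.3, -1.6]
opening: 0.0149
grasp_force: 59.1
```

Request:
servo_tool(
  moves=[
    [[0, 0, 0], [0, 0, 0], 0],
    [[0, 0, 0], [0, 0, 0], 0],
  ],
)

```text
time: 10.15
ee_pos: [0.5284, 0.0544, 0.0562]
tcp_rot: [-180.0, -0.0, 88.4]
wrist_force: [0.8, 0.3, -2.0]
opening: 0.0152
grasp_force: 59.2
```

```bash
python3 - <<'E'
from h import *
o=get_obs();print(o['wrist_force'],o['q'].round(1))
go([.5287,.0536,.0075],88.4)
im,d=camera('top');cal=calibration('top');s,ds=camera('scene');cs=calibration('scene')
for m in mark_of('spanner','top'): print('top',m['score'],toworld(m['xyz'],cal).round(4))
for k in ['head','spanner']:
  for m in mark_of(k,'scene'): print('scene',k,m['score'],toworld(m['xyz'],cs).round(4))
E
```

```text
[ 0.76607613  0.34593292 -1.95693268] [  5.9   2.7 -11.7  75.6   0.   97.5]
turn [-0.03 -0.02  0.  ] then shift [-0.0008  0.0003  0.0487]
top 0.7 [ 0.4319  0.6835 -0.0031]
top 0.67 [0.6393 0.1811 0.0009]
top 0.58 [ 0.2764  0.157  -0.0032]
scene head 0.75 [ 0.5267 -0.0924  0.06  ]
scene head 0.67 [ 0.5259 -0.0919  0.0021]
scene spanner 0.97 [0.645  0.1856 0.0061]
scene spanner 0.89 [ 0.5255 -0.0497  0.0531]
scene spanner 0.7 [0.4352 0.6898 0.0027]
scene spanner 0.54 [0.28   0.1597 0.0027]
scene spanner 0.16 [ 0.5246 -0.0976  0.053 ]
```

Request:
servo_tool(
  moves=[
    [[0, 0, 0], [0, 0, 0.02], 0],
    [[0, 0, 0], [0, 0, 0.02], 0],
    [[0, 0, 0], [0, 0, 0.006], 0],
    [[0, 0, 0], [0, 0, 0.003], 0],
    [[0, 0, 0], [0, 0, 0], 0],
    [[0, 0, 0], [0, 0, 0], 0],
  ],
)

```text
time: 11.0
ee_pos: [0.5291, 0.0543, 0.0075]
tcp_rot: [179.9, -0.0, 88.4]
wrist_force: [0.1, -0.2, -3.2]
opening: 0.0149
grasp_force: 59.2
```

Request:
servo_tool(
  moves=[
    [[0, 0, 0], [-0.007, 0, 0], 0],
    [[0, 0, 0], [-0.007, 0, 0], 0],
    [[0, 0, 0], [-0.007, 0, 0], 0],
    [[0, 0, 0], [0, 0, 0], 0],
    [[0, 0, 0], [0, 0, 0], 0],
  ],
)

```text
time: 11.5
ee_pos: [0.5282, 0.0323, 0.007]
tcp_rot: [180.0, 0.1, 88.3]
wrist_force: [-0.1, -4.1, 4.3]
opening: 0.015
grasp_force: 60.0
```

Request:
servo_tool(
  moves=[
    [[0, 0, 0], [-0.004, 0, 0], 0],
    [[0, 0, 0], [-0.004, 0, 0], 0],
    [[0, 0, 0], [0, 0, 0], 0],
  ],
)

```text
time: 11.8
ee_pos: [0.528, 0.0254, 0.0069]
tcp_rot: [180.0, -0.1, 88.4]
wrist_force: [-0.5, 2.5, 5.4]
opening: 0.0152
grasp_force: 60.2
```

Request:
servo_tool(
  moves=[
    [[0, 0, 0], [-0.004, 0, 0], 0],
    [[0, 0, 0], [-0.004, 0, 0], 0],
    [[0, 0, 0], [0, 0, 0], 0],
  ],
)

```text
time: 12.1
ee_pos: [0.5278, 0.0174, 0.0069]
tcp_rot: [180.0, -0.1, 88.4]
wrist_force: [0.4, 2.6, 6.6]
opening: 0.0147
grasp_force: 60.3
```

Request:
servo_tool(
  moves=[
    [[0, 0, 0], [-0.003, 0, 0], 0],
    [[0, 0, 0], [-0.003, 0, 0], 0],
    [[0, 0, 0], [0, 0, 0], 0],
  ],
)

```text
time: 12.4
ee_pos: [0.5276, 0.0116, 0.007]
tcp_rot: [180.0, -0.1, 88.4]
wrist_force: [0.6, 2.9, 5.3]
opening: 0.0151
grasp_force: 60.3
```

Request:
servo_tool(
  moves=[
    [[0, 0, 0], [-0.003, 0, 0], 0],
    [[0, 0, 0], [-0.002, 0, 0], 0],
    [[0, 0, 0], [0, 0, 0], 0],
  ],
)

```text
time: 12.7
ee_pos: [0.5275, 0.0066, 0.0069]
tcp_rot: [180.0, -0.1, 88.4]
wrist_force: [0.4, 4.7, 6.9]
opening: 0.0155
grasp_force: 60.3
```

Sliding freely so far. I'll push on in millimetre steps until the throat stops it.

Request:
servo_tool(
  moves=[
    [[0, 0, 0], [-0.0015, 0, 0], 0],
    [[0, 0, 0], [-0.0015, 0, 0], 0],
    [[0, 0, 0], [0, 0, 0], 0],
  ],
)

```text
time: 13.0
ee_pos: [0.5274, 0.0038, 0.0069]
tcp_rot: [180.0, -0.1, 88.4]
wrist_force: [-0.9, 4.1, 5.6]
opening: 0.0151
grasp_force: 60.3
```

Request:
servo_tool(
  moves=[
    [[0, 0, 0], [-0.0015, 0, 0], 0],
    [[0, 0, 0], [0, 0, 0], 0],
  ],
)

```text
time: 13.2
ee_pos: [0.5274, 0.0033, 0.0069]
tcp_rot: [180.0, -0.2, 88.5]
wrist_force: [0.0, 9.7, 5.6]
opening: 0.0151
grasp_force: 60.2
```

Request:
servo_tool(
  moves=[
    [[0, 0, 0], [-0.0015, 0, 0], 0],
    [[0, 0, 0], [0, 0, 0], 0],
  ],
)

```text
time: 13.4
ee_pos: [0.5273, 0.0029, 0.0069]
tcp_rot: [180.0, -0.4, 88.5]
wrist_force: [-0.0, 16.9, 5.7]
opening: 0.0147
grasp_force: 60.2
```

The jaw is home: push force is rising at y=0.003. I'll relax, release, rise and look at the nut from overhead.

Request:
servo_tool(
  moves=[
    [[0, 0, 0], [0.002, 0, 0], 0],
    [[0, 0, 0], [0, 0, 0], 30],
    [[0, 0, 0], [0, 0, 0], 30],
    [[0, 0, 0], [0, 0, 0], 30],
    [[0, 0, 0], [0, 0, -0.01], 30],
    [[0, 0, 0], [0, 0, -0.03], 30],
    [[0, 0, 0], [0, 0, -0.04], 40],
    [[0, 0, 0], [0, 0, -0.04], 50],
    [[0, 0, 0], [0, 0, -0.04], 50],
  ],
)

```text
time: 14.3
ee_pos: [0.5267, 0.002, 0.1688]
tcp_rot: [180.0, -0.0, 88.4]
wrist_force: [0.7, 0.2, -0.2]
opening: 0.0426
grasp_force: 0.0
```

Request:
servo_tool(
  moves=[
    [[0, 0, 0], [-0.033, 0, 0], 50],
    [[0, 0, 0], [-0.033, 0, 0], 50],
    [[0, 0, 0], [-0.033, 0, 0], 50],
    [[0, 0, 0], [-0.033, 0, 0], 50],
    [[0, 0, 0], [-0.033, 0, 0], 50],
    [[0, 0, 0], [0, 0, 0], 50],
    [[0, 0, 0], [0, 0, 0], 50],
  ],
)

```text
time: 15.0
ee_pos: [0.5221, -0.1634, 0.1668]
tcp_rot: [-180.0, -0.0, 88.3]
wrist_force: [-0.3, 0.8, -0.6]
opening: 0.0427
grasp_force: 0.0
```

```bash
python3 - <<'E'
from h import *
o=get_obs();print(o['ee_pos'],o['tcp_rot'],o['q'].round(1),o['torque'])
im,d=camera('wrist');cal=calibration('wrist');np.save('/tmp/w4im',im);np.save('/tmp/w4',d);import pickle;pickle.dump(cal,open('/tmp/cal4','wb'))
for k in ['nut_top','head','lug','spanner']:
  for m in mark_of(k,'wrist')[:2]: print(k,m['score'],toworld(m['xyz'],cal).round(4),pix(toworld(m['xyz'],cal),cal).round(0))
p=pix([.5245,-.097,.0605],cal)[0].astype(int);print(p)
a=cv2.resize(im,None,fx=.75,fy=.75);c=im[max(0,p[1]-45):p[1]+45,p[0]-45:p[0]+45];c=cv2.resize(c,(300,300),interpolation=cv2.INTER_CUBIC)
save(np.hstack([a,c]),'w4.png')
E
```

```text
[ 0.52214673 -0.16342595  0.1667695 ] [-1.79982715e+02 -2.50743378e-02  8.82841838e+01] [-17.4   3.8   1.6  87.9   0.   74.3] [-0.00847484 -0.02964476  0.01014734]
nut_top 0.91 [ 0.5277 -0.0975  0.0588] [[323. 111.]]
lug 0.9 [ 0.524  -0.0954  0.0473] [[318. 108.]]
[318 110]
```

View pics/w4.png

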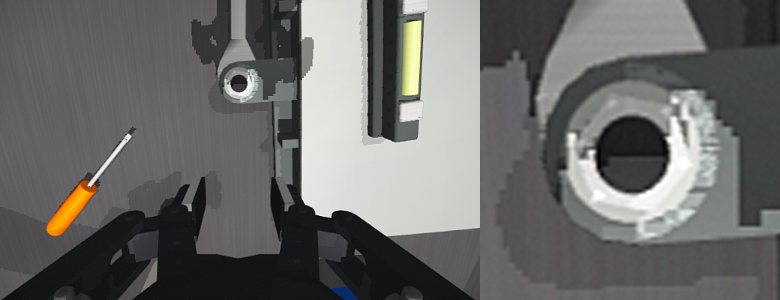

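```bash
python3 - <<'E'
from h import *
import pickle
cal=pickle.load(open('/tmp/cal4','rb'));im=np.load('/tmp/w4im.npy');d=np.load('/tmp/w4.npy')
K=np.array(cal['camera_matrix']);ys,xs=np.mgrid[0:400,0:640]
n=cv2.undistortPoints(np.stack([xs,ys],-1).reshape(-1,1,2).astype(float),K,np.array(cal['dist']))[:,0]
X=((np.c_[n,np.ones(len(n))]*d.reshape(-1,1)-cal['t'])@np.array(cal['R'])).reshape(400,640,3);Z=X[...,2]
roi=(abs(xs-318)<35)&(abs(ys-110)<35)
print(np.histogram(Z[roi],np.arange(.03,.09,.005)))
m=roi&(Z>.073)&(Z<.083);w=ray(np.c_[xs[m],ys[m]],cal,.078)[:,:2];print('stud',m.sum(),w.mean(0),np.ptp(w,axis=0))
m=roi&(Z>.0535)&(Z<.083);w=ray(np.c_[xs[m],ys[m]],cal,.0605)[:,:2];print('nut',m.sum(),w.mean(0),np.ptp(w,axis=0))
a=w-[.5245,-.097]
th=np.degrees(np.arctan2(a[:,1],a[:,0]));r=np.hypot(a[:,0],a[:,1])*1000
print([(t,round(np.percentile(r[abs((th-t+180)%360-180)<5],98),1)) for t in range(-180,180,10)])
c=im[80:142,288:350];g=cv2.resize(c,(580,580),interpolation=cv2.INTER_LINEAR);save(np.clip((g.astype(float)-60)*1.4,0,255).astype(np.uint8),'nut2.png')
E
```

```text
(array([   0,    0,    0, 2217,   16,   58,  396,    0,    1,  429,    1]), array([0.03 , 0.035, 0.04 , 0.045, 0.05 , 0.055, 0.06 , 0.065, 0.07 ,
       0.075, 0.08 , 0.085]))
stud 431 [ 0.52483891 -0.09681103] [0.01577222 0.0159734 ]
nut 885 [ 0.52474131 -0.09674351] [0.026658   0.02551815]
[(-180, np.float64(12.2)), (-170, np.float64(11.7)), (-160, np.float64(11.5)), (-150, np.float64(11.9)), (-140, np.float64(12.5)), (-130, np.float64(13.1)), (-120, np.float64(12.3)), (-110, np.float64(11.8)), (-100, np.float64(11.7)), (-90, np.float64(12.0)), (-80, np.float64(12.7)), (-70, np.float64(13.0)), (-60, np.float64(12.8)), (-50, np.float64(12.2)), (-40, np.float64(11.9)), (-30, np.float64(12.4)), (-20, np.float64(12.9)), (-10, np.float64(13.7)), (0, np.float64(12.8)), (10, np.float64(12.2)), (20, np.float64(12.1)), (30, np.float64(12.4)), (40, np.float64(13.1)), (50, np.float64(13.7)), (60, np.float64(12.5)), (70, np.float64(12.2)), (80, np.float64(11.7)), (90, np.float64(12.3)), (100, np.float64(13.0)), (110, np.float64(13.4)), (120, np.float64(12.4)), (130, np.float64(11.7)), (140, np.float64(11.7)), (150, np.float64(12.0)), (160, np.float64(12.7)), (170, np.float64(13.4))]
```

View pics/nut2.png

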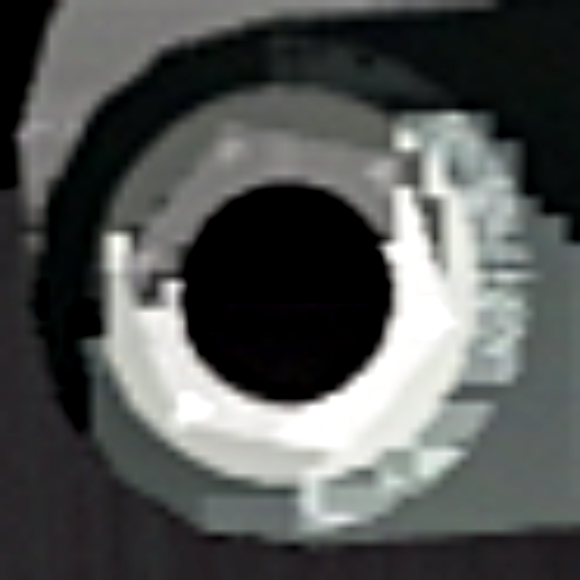

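The depth outline gives corners at about 49 deg mod 60, so the flats face 19 deg. The screw axis is at (0.5248,-0.0968). I'll align to yaw 169 over the nut.

Request:
servo_tool(
  moves=[
    [[0, 0, -8.1], [0, 0, 0], 50],
    [[0, 0, -8.1], [0, 0, 0], 50],
    [[0, 0, -8.1], [0, 0, 0], 50],
    [[0, 0, -8.1], [0, 0, 0], 50],
    [[0, 0, -8.1], [0, 0, 0], 50],
    [[0, 0, -8.1], [0, 0, 0], 50],
    [[0, 0, -8.1], [0, 0, 0], 50],
    [[0, 0, -8.1], [0, 0, 0], 50],
    [[0, 0, -8.1], [0, 0, 0], 50],
    [[0, 0, -7.8], [0, 0, 0], 50],
    [[0, 0, 0], [0, 0, 0], 50],
    [[0, 0, 0], [0, 0, 0], 50],
  ],
)

```text
time: 16.45
ee_pos: [0.5224, -0.1623, 0.1664]
tcp_rot: [180.0, -0.0, 168.9]
wrist_force: [-0.6, 0.5, 0.3]
opening: 0.0428
grasp_force: 0.0
```

```bash
python3 -c "
from h import *
print(get_obs()['q'].round(1));go([.5248,-.0968,.0905],169)"
```

```text
[-17.3   3.7   1.6  87.9   0.   -6.2]
turn [ 0.02 -0.02 -0.1 ] then shift [0.0102 0.0647 0.0759]
```

Request:
servo_tool(
  moves=[
    [[0, 0, 0], [0.0034, 0.0216, 0], 50],
    [[0, 0, 0], [0.0034, 0.0216, 0], 50],
    [[0, 0, 0], [0.0034, 0.0216, 0], 50],
    [[0, 0, 0], [0, 0, 0.038], 50],
    [[0, 0, 0], [0, 0, 0.038], 50],
    [[0, 0, 0], [0, 0, 0], 50],
    [[0, 0, 0], [0, 0, 0], 50],
    [[0, 0, 0], [0, 0, 0], 50],
  ],
)

```text
time: 17.25
ee_pos: [0.5256, -0.0974, 0.0927]
tcp_rot: [180.0, 0.1, 169.0]
wrist_force: [1.2, 0.1, 0.6]
opening: 0.0429
grasp_force: 0.0
```

```bash
python3 -c "
from h import *
print(get_obs()['torque'].round(3));go([.5248,-.0968,.0505],169)"
```

```text
[ 0.036  0.049 -0.044]
turn [0.02 0.14 0.02] then shift [0.0009 0.0004 0.0422]
```

Request:
servo_tool(
  moves=[
    [[0, 0, 0], [0.0008, 0.0004, 0.02], 50],
    [[0, 0, 0], [0, 0, 0.015], 50],
    [[0, 0, 0], [0, 0, 0.007], 50],
    [[0, 0, 0], [0, 0, 0], 50],
    [[0, 0, 0], [0, 0, 0], 50],
    [[0, 0, 0], [0, 0, 0], 0],
    [[0, 0, 0], [0, 0, 0], 0],
    [[0, 0, 0], [0, 0, 0], 0],
    [[0, 0, 0], [0, 0, 0], 0],
  ],
  force=40,
)

```text
time: 18.15
ee_pos: [0.5241, -0.0979, 0.0496]
tcp_rot: [-179.9, 0.1, 169.0]
wrist_force: [-2.1, -6.9, 4.6]
opening: 0.0227
grasp_force: 40.7
```

```bash
cat > st.py <<'E'
from h import *
o=get_obs();print(o['time'],o['ee_pos'].round(4),o['tcp_rot'].round(1),'F',o['wrist_force'].round(1),'T',o['torque'].round(3),o['opening'].round(4),o['grasp_force'])
E
python3 st.py
```

```text
Traceback (most recent call last):
  File "st.py", line 2, in <module>
    o=get_obs();print(o['time'],o['ee_pos'].round(4),o['tcp_rot'].round(1),'F',o['wrist_force'].round(1),'T',o['torque'].round(3),o['opening'].round(4),o['grasp_force'])
                                                                                                                                  ^^^^^^^^^^^^^^^^^^
AttributeError: 'float' object has no attribute 'round'
```

Request:
servo_tool(
  moves=[
    [[0, 0, 0], [0.0003, -0.0007, -0.0005], 0],
    [[0, 0, 0], [0, 0, 0], 0],
  ],
)

```text
time: 18.35
ee_pos: [0.524, -0.0979, 0.0496]
tcp_rot: [-180.0, 0.1, 169.1]
wrist_force: [1.1, -5.0, 2.2]
opening: 0.023
grasp_force: 40.5
```

```bash
sed -i "s/o\['opening'\].round(4)/round(o['opening'],4)/" st.py; python3 st.py
```

```text
18.35 [ 0.524  -0.0979  0.0496] [-1.800e+02  1.000e-01  1.691e+02] F [ 1.1 -5.   2.2] T [-1.004 -0.246 -0.038] 0.023 40.51566520007327
```

Request:
servo_tool(
  moves=[
    [[0, 0, 6], [0, 0, 0], 0],
    [[0, 0, 6], [0, 0, 0], 0],
    [[0, 0, 6], [0, 0, 0], 0],
    [[0, 0, 6], [0, 0, 0], 0],
    [[0, 0, 6], [0, 0, 0], 0],
    [[0, 0, 0], [0, 0, 0], 0],
  ],
)

```text
time: 18.95
ee_pos: [0.5242, -0.0976, 0.0497]
tcp_rot: [180.0, 0.1, 139.0]
wrist_force: [2.0, -3.9, 2.6]
opening: 0.0227
grasp_force: 40.6
```

```bash
python3 st.py
```

```text
18.95 [ 0.5242 -0.0976  0.0497] [1.80e+02 1.00e-01 1.39e+02] F [ 2.  -3.9  2.6] T [-0.808 -0.586 -0.089] 0.0227 40.58949422556907
```

Request:
servo_tool(
  moves=[
    [[0, 0, 5], [0, 0, 0], 0],
    [[0, 0, 5], [0, 0, 0], 0],
    [[0, 0, 0], [0, 0, 0], 0],
  ],
)

```text
time: 19.25
ee_pos: [0.5243, -0.0974, 0.0496]
tcp_rot: [179.9, 0.1, 129.2]
wrist_force: [3.7, -4.4, 3.5]
opening: 0.0223
grasp_force: 40.7
```

```bash
cat > st.py <<'E'
from h import *
T=[];F=[]
for i in range(5):
    o=get_obs();T.append(o['torque']);F.append(o['wrist_force']);
    if i<4: camera('wrist')
T=np.array(T);print(o['time'],o['ee_pos'].round(4),'yaw',o['tcp_rot'][2].round(2),'F',np.mean(F,0).round(1),'T',T.mean(0).round(3),'Tz',T[:,2].round(3),round(o['opening'],4))
E
python3 st.py
```

```text
19.45 [ 0.5243 -0.0974  0.0496] yaw 129.37 F [ 3.7 -3.9  3.5] T [-0.786 -0.774 -0.066] Tz [-0.077 -0.042 -0.103 -0.05  -0.06 ] 0.0224
```

Request:
servo_tool(
  moves=[
    [[0, 0, 2], [0, 0, 0], 0],
    [[0, 0, 2], [0, 0, 0], 0],
    [[0, 0, 0], [0, 0, 0], 0],
  ],
)

```text
time: 19.75
ee_pos: [0.5243, -0.0974, 0.0496]
tcp_rot: [179.9, 0.1, 125.3]
wrist_force: [4.0, -3.5, 2.6]
opening: 0.0225
grasp_force: 40.6
```

```bash
python3 st.py
```

```text
19.95 [ 0.5243 -0.0974  0.0496] yaw 125.37 F [ 4.2 -4.   3.3] T [-0.742 -0.832 -0.059] Tz [-0.044 -0.05  -0.069 -0.073 -0.058] 0.0225
```

Request:
servo_tool(
  moves=[
    [[0, 0, 2], [0, 0, 0], 0],
    [[0, 0, 2], [0, 0, 0], 0],
  ],
)

```text
time: 20.15
ee_pos: [0.5244, -0.0974, 0.0496]
tcp_rot: [179.9, 0.1, 121.3]
wrist_force: [3.9, -2.4, 2.5]
opening: 0.0226
grasp_force: 40.6
```

```bash
python3 st.py
```

```text
20.35 [ 0.5244 -0.0974  0.0496] yaw 121.36 F [ 4.1 -3.2  2.8] T [-0.713 -0.872 -0.005] Tz [ 0.072  0.018 -0.041 -0.037 -0.035] 0.0226
```

Request:
servo_tool(
  moves=[
    [[0, 0, 2], [0, 0, 0], 0],
    [[0, 0, 2], [0, 0, 0], 0],
  ],
)

```text
time: 20.55
ee_pos: [0.5244, -0.0974, 0.0496]
tcp_rot: [179.9, 0.1, 117.3]
wrist_force: [4.8, -3.9, 3.4]
opening: 0.0228
grasp_force: 40.6
```

```bash
sed -i 's/range(5)/range(3)/;s/i<4/i<2/' st.py; python3 st.py
```

```text
20.65 [ 0.5244 -0.0974  0.0496] yaw 117.31 F [ 4.9 -3.5  2.8] T [-0.697 -0.927 -0.022] Tz [ 0.02   0.011 -0.097] 0.0227
```

Request:
servo_tool(
  moves=[
    [[0, 0, 2], [0, 0, 0], 0],
    [[0, 0, 2], [0, 0, 0], 0],
  ],
)

```text
time: 20.85
ee_pos: [0.5245, -0.0974, 0.0496]
tcp_rot: [179.9, 0.0, 113.3]
wrist_force: [4.3, -3.6, 3.0]
opening: 0.0227
grasp_force: 40.6
```

```bash
python3 st.py
```

```text
20.95 [ 0.5244 -0.0973  0.0496] yaw 113.31 F [ 4.5 -3.4  2.9] T [-0.648 -1.     0.007] Tz [ 0.075 -0.012 -0.043] 0.0223
```

Request:
servo_tool(
  moves=[
    [[0, 0, 2], [0, 0, 0], 0],
    [[0, 0, 2], [0, 0, 0], 0],
  ],
)

```text
time: 21.15
ee_pos: [0.5245, -0.0973, 0.0496]
tcp_rot: [179.9, 0.0, 109.3]
wrist_force: [5.4, -2.9, 2.2]
opening: 0.0227
grasp_force: 40.6
```

```bash
python3 st.py
```

```text
21.25 [ 0.5245 -0.0974  0.0496] yaw 109.31 F [ 5.1 -3.2  2. ] T [-0.633 -1.047 -0.032] Tz [ 0.002 -0.013 -0.084] 0.0224
```

Request:
servo_tool(
  moves=[
    [[0, 0, 2], [0, 0, 0], 0],
    [[0, 0, 2], [0, 0, 0], 0],
  ],
)

```text
time: 21.45
ee_pos: [0.5246, -0.0973, 0.0496]
tcp_rot: [179.9, 0.0, 105.3]
wrist_force: [5.5, -2.3, 2.0]
opening: 0.0228
grasp_force: 40.6
```

```bash
python3 st.py
```

```text
21.55 [ 0.5246 -0.0973  0.0496] yaw 105.31 F [ 5.2 -3.1  2.2] T [-0.636 -1.08  -0.   ] Tz [ 0.074  0.001 -0.075] 0.0226
```

Request:
servo_tool(
  moves=[
    [[0, 0, 2], [0, 0, 0], 0],
    [[0, 0, 2], [0, 0, 0], 0],
  ],
)

```text
time: 21.75
ee_pos: [0.5246, -0.0973, 0.0496]
tcp_rot: [179.9, 0.0, 101.3]
wrist_force: [6.2, -3.5, 2.1]
opening: 0.0228
grasp_force: 40.5
```

```bash
python3 st.py
```

```text
21.85 [ 0.5246 -0.0973  0.0497] yaw 101.31 F [ 5.6 -3.2  2.2] T [-0.62  -1.137 -0.004] Tz [ 0.053  0.027 -0.093] 0.0221
```

Request:
servo_tool(
  moves=[
    [[0, 0, 2], [0, 0, 0], 0],
    [[0, 0, 2], [0, 0, 0], 0],
  ],
)

```text
time: 22.05
ee_pos: [0.5246, -0.0973, 0.0496]
tcp_rot: [179.9, 0.0, 97.3]
wrist_force: [5.1, -3.1, 1.6]
opening: 0.0229
grasp_force: 40.5
```

```bash
python3 st.py
```

```text
22.15 [ 0.5247 -0.0973  0.0496] yaw 97.31 F [ 5.2 -3.   2.3] T [-0.599 -1.222  0.013] Tz [ 0.072  0.027 -0.062] 0.0225
```

Request:
servo_tool(
  moves=[
    [[0, 0, 2], [0, 0, 0], 0],
    [[0, 0, 2], [0, 0, 0], 0],
  ],
)

```text
time: 22.35
ee_pos: [0.5247, -0.0973, 0.0496]
tcp_rot: [179.9, 0.0, 93.3]
wrist_force: [6.5, -3.2, 1.6]
opening: 0.0228
grasp_force: 40.5
```

```bash
python3 st.py
```

```text
22.45 [ 0.5247 -0.0973  0.0496] yaw 93.31 F [ 6.  -3.   1.9] T [-6.100e-01 -1.232e+00 -1.000e-03] Tz [ 0.086 -0.044 -0.045] 0.0223
```

Request:
servo_tool(
  moves=[
    [[0, 0, 2], [0, 0, 0], 0],
    [[0, 0, 2], [0, 0, 0], 0],
  ],
)

```text
time: 22.65
ee_pos: [0.5248, -0.0973, 0.0496]
tcp_rot: [179.9, -0.0, 89.3]
wrist_force: [6.0, -2.3, 2.3]
opening: 0.0224
grasp_force: 40.5
```

```bash
python3 st.py
```

```text
22.75 [ 0.5247 -0.0973  0.0496] yaw 89.31 F [ 6.2 -3.4  2.3] T [-0.615 -1.316  0.012] Tz [ 0.098 -0.    -0.062] 0.0225
```

Request:
servo_tool(
  moves=[
    [[0, 0, 2], [0, 0, 0], 0],
    [[0, 0, 2], [0, 0, 0], 0],
  ],
)

```text
time: 22.95
ee_pos: [0.5248, -0.0973, 0.0496]
tcp_rot: [179.8, -0.0, 85.3]
wrist_force: [5.4, -3.0, 0.9]
opening: 0.0228
grasp_force: 40.5
```

```bash
python3 st.py
```

```text
23.05 [ 0.5248 -0.0973  0.0497] yaw 85.32 F [ 6.1 -3.   1.6] T [-0.631 -1.344  0.034] Tz [0.072 0.027 0.002] 0.0228
```

Request:
servo_tool(
  moves=[
    [[0, 0, 1.5], [0, 0, 0], 0],
    [[0, 0, 1.5], [0, 0, 0], 0],
  ],
)

```text
time: 23.25
ee_pos: [0.5249, -0.0973, 0.0497]
tcp_rot: [179.8, -0.0, 82.3]
wrist_force: [7.0, -3.2, 1.8]
opening: 0.0227
grasp_force: 40.5
```

```bash
python3 st.py
```

```text
23.35 [ 0.5249 -0.0973  0.0497] yaw 82.34 F [ 6.7 -2.7  1.6] T [-0.626 -1.409  0.108] Tz [0.148 0.105 0.07 ] 0.0226
```

Request:
servo_tool(
  moves=[
    [[0, 0, 1], [0, 0, 0], 0],
    [[0, 0, 1], [0, 0, 0], 0],
  ],
)

```text
time: 23.55
ee_pos: [0.5249, -0.0973, 0.0496]
tcp_rot: [179.8, -0.0, 80.4]
wrist_force: [7.4, -3.3, 1.0]
opening: 0.0224
grasp_force: 40.5
```

```bash
python3 st.py
```

```text
23.65 [ 0.5249 -0.0973  0.0496] yaw 80.37 F [ 6.5 -3.5  1.3] T [-0.687 -1.446  0.218] Tz [0.262 0.195 0.196] 0.0226
```

Request:
servo_tool(
  moves=[
    [[0, 0, 1], [0, 0, 0], 0],
    [[0, 0, 1], [0, 0, 0], 0],
  ],
)

```text
time: 23.85
ee_pos: [0.5249, -0.0973, 0.0496]
tcp_rot: [179.8, -0.0, 78.4]
wrist_force: [7.6, -3.4, 1.0]
opening: 0.0227
grasp_force: 40.5
```

```bash
python3 st.py
```

```text
23.95 [ 0.5249 -0.0973  0.0497] yaw 78.37 F [ 7.1 -3.5  1.6] T [-0.695 -1.452  0.231] Tz [0.272 0.233 0.189] 0.0229
```

Request:
servo_tool(
  moves=[
    [[0, 0, 1], [0, 0, 0], 0],
    [[0, 0, 1], [0, 0, 0], 0],
  ],
)

```text
time: 24.15
ee_pos: [0.5249, -0.0973, 0.0496]
tcp_rot: [179.8, -0.0, 76.4]
wrist_force: [7.2, -3.2, 0.9]
opening: 0.0229
grasp_force: 40.5
```

```bash
python3 st.py
```

```text
24.25 [ 0.5249 -0.0973  0.0497] yaw 76.37 F [ 6.9 -3.   1.2] T [-0.696 -1.467  0.267] Tz [0.288 0.276 0.236] 0.023
```

Request:
servo_tool(
  moves=[
    [[0, 0, 1], [0, 0, 0], 0],
    [[0, 0, 1], [0, 0, 0], 0],
  ],
)

```text
time: 24.45
ee_pos: [0.525, -0.0973, 0.0497]
tcp_rot: [179.8, -0.0, 74.4]
wrist_force: [7.5, -3.9, 1.0]
opening: 0.0227
grasp_force: 40.5
```

```bash
python3 st.py
```

```text
24.55 [ 0.5249 -0.0973  0.0497] yaw 74.38 F [ 7.2 -3.2  1.2] T [-0.703 -1.476  0.413] Tz [0.445 0.424 0.37 ] 0.0226
```

Request:
servo_tool(
  moves=[
    [[0, 0, 1], [0, 0, 0], 0],
    [[0, 0, 1], [0, 0, 0], 0],
  ],
)

```text
time: 24.75
ee_pos: [0.525, -0.0973, 0.0496]
tcp_rot: [179.8, -0.0, 72.4]
wrist_force: [6.3, -3.4, 1.0]
opening: 0.0227
grasp_force: 40.5
```

```bash
python3 st.py
```

```text
24.85 [ 0.525  -0.0973  0.0496] yaw 72.39 F [ 6.9 -3.5  1.5] T [-0.706 -1.523  0.508] Tz [0.566 0.48  0.479] 0.0229
```

Request:
servo_tool(
  moves=[
    [[0, 0, 0.8], [0, 0, 0], 0],
    [[0, 0, 0.8], [0, 0, 0], 0],
    [[0, 0, 0], [0, 0, 0], 0],
  ],
)

```text
time: 25.15
ee_pos: [0.525, -0.0973, 0.0497]
tcp_rot: [179.8, -0.0, 70.8]
wrist_force: [8.2, -4.0, 0.3]
opening: 0.0229
grasp_force: 40.5
```

```bash
python3 st.py; python3 st.py
```

```text
25.25 [ 0.525  -0.0973  0.0497] yaw 70.83 F [ 7.8 -3.6  1. ] T [-0.773 -1.539  0.552] Tz [0.546 0.542 0.567] 0.0225
25.35 [ 0.525  -0.0974  0.0497] yaw 70.83 F [ 7.2 -3.4  1.2] T [-0.763 -1.534  0.558] Tz [0.567 0.53  0.578] 0.0224
```

The nut holds at 0.55 N m. I'll release, rise and find the spanner again.

Request:
servo_tool(
  moves=[
    [[0, 0, 0], [0, 0, 0], 45],
    [[0, 0, 0], [0, 0, 0], 45],
    [[0, 0, 0], [0, 0, 0], 45],
    [[0, 0, 0], [0, 0, -0.01], 45],
    [[0, 0, 0], [0, 0, -0.035], 45],
    [[0, 0, 0], [0, 0, -0.035], 45],
    [[0, 0, 0], [0, 0, -0.035], 45],
    [[0, 0, -7.7], [0, 0, 0], 45],
    [[0, 0, -7.7], [0, 0, 0], 45],
    [[0, 0, 0], [0, 0, 0], 30],
    [[0, 0, 0], [0, 0, 0], 30],
  ],
)

```text
time: 26.45
ee_pos: [0.5233, -0.0972, 0.1641]
tcp_rot: [-180.0, -0.0, 85.7]
wrist_force: [0.6, -0.2, 0.7]
opening: 0.0254
grasp_force: 0.0
```

```bash
python3 - <<'E'
from h import *
o=get_obs();print(o['ee_pos'],o['tcp_rot'],o['torque'])
im,d=camera('wrist');cal=calibration('wrist')
K=np.array(cal['camera_matrix']);ys,xs=np.mgrid[0:400,0:640]
n=cv2.undistortPoints(np.stack([xs,ys],-1).reshape(-1,1,2).astype(float),K,np.array(cal['dist']))[:,0]
X=((np.c_[n,np.ones(len(n))]*d.reshape(-1,1)-cal['t'])@np.array(cal['R'])).reshape(400,640,3)
p=[]
for y in np.arange(-.045,.075,.01):
    m=(abs(X[...,1]-y)<.003)&(abs(X[...,0]-.53)<.027)&(X[...,2]>.0065)&(X[...,2]<.016)
    if m.sum()>20: x=X[...,0][m];p.append((y,np.percentile(x,3),np.percentile(x,97)))
p=np.array(p);print(p.round(4))
for k in ['spanner','nut_top']:
  for m in mark_of(k,'wrist')[:2]: print(k,m['score'],toworld(m['xyz'],cal).round(4))
save(im,'w5.png')
E
```

```text
[ 0.52333815 -0.09721415  0.16411364] [-1.79969054e+02 -2.42465603e-02  8.56879302e+01] [ 0.0152288  -0.02189266 -0.06476207]
[[-0.045   0.52    0.5366]
 [-0.035   0.5208  0.5372]
 [-0.025   0.5216  0.5379]
 [-0.015   0.5216  0.5385]
 [-0.005   0.5223  0.5401]
 [ 0.005   0.5232  0.54  ]
 [ 0.015   0.524   0.5406]
 [ 0.025   0.5249  0.5413]
 [ 0.035   0.5256  0.5419]
 [ 0.045   0.5265  0.5426]
 [ 0.055   0.5269  0.5433]]
nut_top 0.63 [ 0.5248 -0.1005  0.059 ]
```

View pics/w5.png

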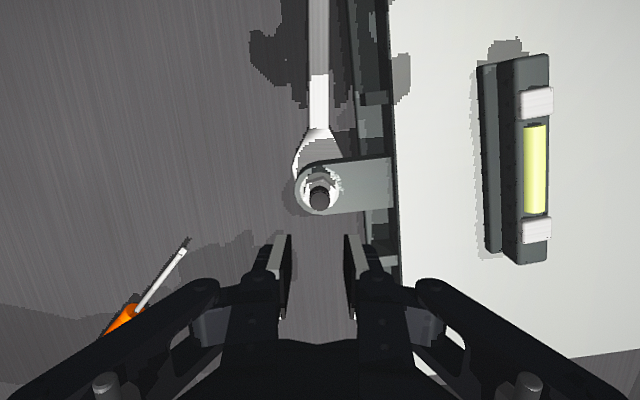

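The spanner, at (318,70) to (315,165), is still on the head. Its shank centreline runs through (0.530,-0.022) at yaw 86.1.

Request:
servo_tool(
  moves=[
    [[0, 0, -0.4], [0.025, 0, 0], 30],
    [[0, 0, 0], [0.025, 0, 0], 30],
    [[0, 0, 0], [0.025, 0, 0], 30],
    [[0, 0, 0], [0, 0, 0.04], 30],
    [[0, 0, 0], [0, 0, 0.04], 30],
    [[0, 0, 0], [0, 0, 0.02], 30],
    [[0, 0, 0], [0, 0, 0], 30],
    [[0, 0, 0], [0, 0, 0], 30],
  ],
)

```text
time: 27.4
ee_pos: [0.5285, -0.0224, 0.0646]
tcp_rot: [-180.0, -0.0, 86.2]
wrist_force: [1.0, 0.2, 0.4]
opening: 0.0256
grasp_force: 0.0
```

```bash
python3 -c "
from h import *
go([.5299,-.022,.008],86.1)"
```

```text
turn [-0.02 -0.02  0.14] then shift [0.0005 0.0013 0.0566]
```

Request:
servo_tool(
  moves=[
    [[0, 0, 0], [0.0005, 0.0013, 0.02], 30],
    [[0, 0, 0], [0, 0, 0.02], 30],
    [[0, 0, 0], [0, 0, 0.012], 30],
    [[0, 0, 0], [0, 0, 0.003], 30],
    [[0, 0, 0], [0, 0, 0], 30],
    [[0, 0, 0], [0, 0, 0], 0],
    [[0, 0, 0], [0, 0, 0], 0],
    [[0, 0, 0], [0, 0, 0], 0],
    [[0, 0, 0], [0, 0, 0], 0],
  ],
  force=60,
)

```text
time: 28.3
ee_pos: [0.5305, -0.022, 0.0101]
tcp_rot: [179.9, -0.0, 86.3]
wrist_force: [-0.8, 0.0, 5.8]
opening: 0.0002
grasp_force: 3.1
```

```bash
python3 st.py
```

```text
28.4 [ 0.5305 -0.022   0.0101] yaw 86.29 F [-0.3  0.2  5.7] T [-0.012  0.168 -0.007] Tz [ 0.01   0.023 -0.055] 0.0001
```

The fingers closed over the top of the shank because they were too high. I'll open and go lower.

Request:
servo_tool(
  moves=[
    [[0, 0, 0], [0, 0, -0.012], 30],
    [[0, 0, 0], [0, 0, 0], 30],
    [[0, 0, 0], [0, 0, 0], 30],
    [[0, 0, 0], [0, 0, 0], 30],
    [[0, 0, 0], [0, 0, 0.01], 30],
    [[0, 0, 0], [0, 0, 0.004], 30],
    [[0, 0, 0], [0, 0, 0.002], 30],
    [[0, 0, 0], [0, 0, 0], 30],
  ],
)

```text
time: 29.2
ee_pos: [0.5294, -0.022, 0.0042]
tcp_rot: [-179.9, -0.0, 86.3]
wrist_force: [0.2, 0.1, -0.2]
opening: 0.0255
grasp_force: 0.0
```

```bash
python3 st.py
```

```text
29.3 [ 0.5298 -0.022   0.0048] yaw 86.29 F [ 0.2  0.  -0.1] T [-0.041 -0.01   0.013] Tz [-0.009  0.04   0.007] 0.0257
```

Request:
servo_tool(
  moves=[
    [[0, 0, 0], [0, 0, 0.002], 30],
    [[0, 0, 0], [0, 0, 0], 30],
    [[0, 0, 0], [0, 0, 0], 0],
    [[0, 0, 0], [0, 0, 0], 0],
    [[0, 0, 0], [0, 0, 0], 0],
    [[0, 0, 0], [0, 0, 0], 0],
  ],
)

```text
time: 29.9
ee_pos: [0.5301, -0.022, 0.0032]
tcp_rot: [180.0, -0.0, 86.3]
wrist_force: [1.4, 0.5, 2.8]
opening: 0.0158
grasp_force: 59.2
```

```bash
python3 st.py
```

```text
30.0 [ 0.5301 -0.022   0.0032] yaw 86.29 F [1.2 0.2 3.1] T [ 0.067 -0.193 -0.05 ] Tz [-0.075 -0.035 -0.039] 0.0158
```

Gripped. I'll swing the spanner back about 5° about the head, to centre it in the jaw's play and clear the rim, then draw it off along the shank.

Request:
servo_tool(
  moves=[
    [[0, 0, -1.2], [0, -0.0016, 0], 0],
    [[0, 0, -1.2], [0, -0.0016, 0], 0],
    [[0, 0, -1.2], [0, -0.0016, 0], 0],
    [[0, 0, -1.2], [0, -0.0016, 0], 0],
    [[0, 0, 0], [0, 0, 0], 0],
  ],
)

```text
time: 30.5
ee_pos: [0.5235, -0.0218, 0.0032]
tcp_rot: [180.0, -0.0, 91.2]
wrist_force: [3.6, -0.3, 4.5]
opening: 0.0158
grasp_force: 59.4
```

```bash
python3 st.py
```

```text
30.6 [ 0.5235 -0.0218  0.0032] yaw 91.09 F [ 3.5 -0.4  5. ] T [-0.078 -0.7    0.017] Tz [-0.015  0.019  0.047] 0.0156
```

Request:
servo_tool(
  moves=[
    [[0, 0, 0], [0.003, 0, 0], 0],
    [[0, 0, 0], [0.003, 0, 0], 0],
    [[0, 0, 0], [0.003, 0, 0], 0],
    [[0, 0, 0], [0, 0, 0], 0],
  ],
)

```text
time: 31.0
ee_pos: [0.5233, -0.014, 0.0032]
tcp_rot: [-180.0, 0.1, 91.0]
wrist_force: [2.7, -6.2, 5.7]
opening: 0.0161
grasp_force: 59.5
```

```bash
python3 st.py
```

```text
31.1 [ 0.5233 -0.0139  0.0032] yaw 91.04 F [ 2.8 -6.5  5.7] T [-1.345 -0.615  0.152] Tz [0.172 0.156 0.129] 0.0155
```

Request:
servo_tool(
  moves=[
    [[0, 0, 0], [0.004, 0, 0], 0],
    [[0, 0, 0], [0.005, 0, 0], 0],
    [[0, 0, 0], [0.005, 0, 0], 0],
    [[0, 0, 0], [0, 0, 0], 0],
  ],
)

```text
time: 31.5
ee_pos: [0.5226, 0.0008, 0.0032]
tcp_rot: [-179.9, 0.1, 91.1]
wrist_force: [-0.2, -2.3, 7.0]
opening: 0.0157
grasp_force: 59.8
```

Request:
servo_tool(
  moves=[
    [[0, 0, 0], [0.01, 0, 0], 0],
    [[0, 0, 0], [0.015, 0, 0], 0],
    [[0, 0, 0], [0.015, -0.005, 0], 0],
    [[0, 0, 0], [0.015, -0.01, 0], 0],
    [[0, 0, 0], [0.01, -0.01, 0], 0],
    [[0, 0, 0], [0, 0, 0], 0],
    [[0, 0, 0], [0, 0, 0], 0],
  ],
)

```text
time: 32.2
ee_pos: [0.4953, 0.0668, 0.0032]
tcp_rot: [-179.9, -0.1, 91.1]
wrist_force: [-4.2, 6.4, 10.6]
opening: 0.0158
grasp_force: 60.1
```

```bash
python3 st.py
```

```text
32.3 [0.4953 0.0668 0.0031] yaw 91.14 F [-5.2  6.  11.1] T [ 1.257  1.022 -0.06 ] Tz [-0.043 -0.069 -0.067] 0.0158
```

Request:
servo_tool(
  moves=[
    [[0, 0, 0], [0, 0, -0.0005], 0],
    [[0, 0, 0], [0, 0, 0], 35],
    [[0, 0, 0], [0, 0, 0], 40],
    [[0, 0, 0], [0, 0, 0], 40],
    [[0, 0, 0], [0, 0, -0.01], 40],
    [[0, 0, 0], [0, 0, -0.03], 40],
    [[0, 0, 0], [0, 0, -0.04], 40],
    [[0, 0, 0], [0, 0, -0.05], 40],
    [[0, 0, 0], [0, 0, -0.05], 40],
    [[0, 0, 0], [-0.03, 0, 0], 40],
    [[0, 0, 0], [-0.03, 0, 0], 40],
    [[0, 0, 0], [0, 0, 0], 40],
  ],
)

```text
time: 33.5
ee_pos: [0.498, 0.0034, 0.1845]
tcp_rot: [180.0, 0.0, 90.9]
wrist_force: [0.4, -0.3, 0.5]
opening: 0.0338
grasp_force: 0.0
```

```bash
python3 - <<'E'
from h import *
im,d=camera('wrist');cal=calibration('wrist');save(im,'w6.png')
for k in ['spanner','nut_top','screwdriver']:
  for m in mark_of(k,'wrist')[:3]: print(k,m['score'],toworld(m['xyz'],cal).round(4))
camera('top');c=calibration('top')
for k in ['spanner','level','can','screwdriver']:
  for m in mark_of(k,'top')[:4]: print('top',k,round(m['score'],2),toworld(m['xyz'],c).round(4))
E
```

```text
spanner 0.97 [ 0.2787  0.1616 -0.0017]
spanner 0.71 [ 0.4922 -0.0085 -0.0014]
nut_top 0.63 [ 0.5275 -0.0971  0.0569]
top spanner 0.94 [0.6423 0.1839 0.0023]
top spanner 0.93 [ 4.358e-01  6.820e-01 -1.000e-04]
top spanner 0.85 [ 4.954e-01 -1.660e-02  2.000e-04]
top spanner 0.72 [ 0.2769  0.158  -0.0049]
top level 0.71 [ 0.6759 -0.0813  0.0625]
top can 0.58 [ 4.185e-01 -3.629e-01  4.000e-04]
top screwdriver 0.72 [ 0.3074 -0.229  -0.0014]
```

View pics/w6.png

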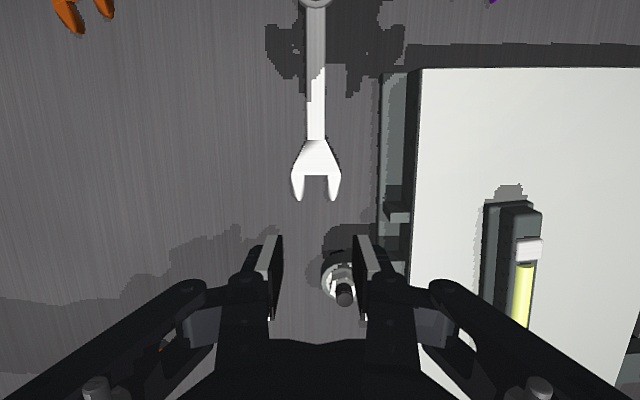

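The spanner lies flat and clear, with its jaw at (316,185) about 85 mm from the screw at (343,285). The level, can and screwdriver haven't moved, and the robot is touching nothing. I'll hand in.

```bash
python3 -c "
from workcell import *
print(job_done())"
```

```text
the job is handed in; nothing more can be done
None
```

I handed the job in, with no verdict returned. The jam nut held at about 0.55 N m with the spanner on the head, and the spanner is now flat on the bench with its jaw about 85 mm from the screw. The level, can and screwdriver were left where they stood. By the turning angles the screw went round roughly 10–15° with the slack, but I never read the nut or bolt joints directly.

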